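# Load the tube carousel onto the sample changer's five-stud drive

## Task

Load the blue tube carousel onto the drive of the white sample changer: lift it off its black pad, set it over the spindle, turn it with a light press until its five holes line up with the five studs, and let it slide fully home, flat on the drive. Let go of it, then swing the orange latch all the way in over its rim. Never press hard, keep the carousel level, and leave everything else on the bench where it is.

Things in the scene. Friction and masses are not known exactly. Their poses are not given: they have to be found in the camera images.
- grip (a point): Centre of the white grip bar on top of the carousel, on its axis, 47 mm above its flat underside. The bar is 60 mm long (along x), 16 mm thick (y), 34 mm high; z up. Twelve red and purple tube caps ring the disc at 57 mm radius, tops 24 mm above the underside: fingertips that hold the bar must stay higher than that.
- disc (a point): Centre of the underside of the carousel: blue disc of 68 mm radius, 10 mm thick, 0.25 to 0.5 kg. Five through holes 9.5 mm wide at 38 mm radius, every 72 degrees, the first on +x (under one end of the bar). A centre bore 13.5 mm wide goes 29 mm up from the underside, in a white boss of 17 mm radius. It starts on a black pad, 6 mm above the table.
- spindle (a point): Point on the upright spindle axis of the sample changer, at the top of the unloaded aluminium drive deck, 75 mm above the table; z up, x and y along the changer's sides. A carousel that is home rests with its underside here or, the deck being sprung, up to 2 mm lower. Round the spindle at 38 mm radius stand five steel studs, every 72 degrees, 8 mm thick, 14 mm high, tips chamfered 0.7 mm.
- spindle_tip (a point): Tip of the 12 mm thick cone-ended spindle, 26 mm above the deck. The studs' angle differs each time and is NOT in any frame: find it by feel or camera. Holes that miss leave the carousel on the stud tips, 14 mm high. Play is 0.75 mm (0.02 rad) a side; tips enter within 0.035 rad. The drive sinks 1 mm per 3.5 N; its brake slips above 0.6 N m. Press with 4 to 10 N; over 30 N harms it.
- latch (a joint): Angle of the orange latch: 0 = parked, pointing along the changer's -x, clear of the carousel; 1.57 = fully in at its stop, pointing at the spindle over the carousel's rim. Grows anticlockwise from above, stays where left (about 1.5 N at its knob). It passes 3 mm above the caps of a carousel that is home; one that is not blocks it.
- changer: The white sample changer, fixed box 200 (x) by 270 mm (y, from -105 to +165 mm), its top 62 mm above the table, with drive and latch on top. Origin on the spindle axis at table height; axes as spindle.
- latch_knob (a point): Centre of the upright round black knob on the latch, 13 mm thick and 34 mm high (17 mm up and down from this point), 46 mm from the latch's pivot, 128 mm above the table. Pinch it from above, or push it.
- latch_pivot (a point): Point on the vertical hinge axis of the latch, 108 mm from the spindle axis on the changer's +y side, 106 mm above the table.
- rack: Bystander: black tube rack with red-capped tubes, 75 x 150 x 81 mm, loose. Origin under its centre.
- jar_a: Bystander: clear jar with orange cap, 48 mm wide, 65 mm high, loose. Origin under its centre.
- jar_b: Bystander: clear jar with orange cap, 48 mm wide, 65 mm high, loose. Origin under its centre.
- bottle: Bystander: white bottle with blue cap, 64 mm wide, 140 mm high, loose. Origin under its centre.
- bowl: Bystander: steel bowl, 110 mm wide, 40 mm high, loose. Origin under its centre.
- slides: Bystander: green slide box, 80 x 55 x 35 mm, loose. Origin under its centre.

How it is judged:
On the way, in this order (a step that is already met when the one before it is completed fails the run):
1. the carousel is home on the drive, all five studs through its holes, with the latch still open (z of grip in the frame of spindle below 0.0495 m and horizontal distance between grip and spindle below 0.003 m and angle between grip's own z axis and vertical below 0.04 rad and value of joint latch below 0.6 rad), for 0.2 s.
2. the latch is swung in over the rim of the seated carousel (value of joint latch above 1.4 rad and z of grip in the frame of spindle below 0.0495 m), for 0.2 s.
At the end, for the whole second after the job is handed in: The carousel is at rest fully home on the drive: its grip point no more than 2.5 mm higher than when its underside lies flat on the deck, within 3 mm of the spindle axis, level within 0.04 rad; the latch is swung in past 1.4 rad; everything is released (all of step 2 and z of grip in the frame of spindle above 0.041 m and horizontal distance between grip and spindle below 0.003 m and angle between grip's own z axis and vertical below 0.04 rad and linear speed of carousel below 0.02 m/s); the robot touches nothing.
It fails at once if the carousel is pressed on the sample changer with more than 35 N (contact force between carousel and changer above 35 N).
It fails at once if the carousel is tipped by more than 0.4 rad (angle between grip's own z axis and vertical above 0.4 rad).
It fails at once if a bystander is moved by more than 25 mm (distance of any of rack, jar_a, jar_b, bottle, bowl, slides from where it was at the start of the episode above 0.025 m).
It also fails if it takes over 72 s, if anything falls off the work surface, if the arm or the gripper's body presses on something with over 40 N, if the wrist force passes 120 N, or if a joint passes its speed limit or range.

## Robot

A 6-joint arm with a two-finger parallel gripper is mounted at the origin on the work surface. World frame = base frame: x ahead of the robot, y to its left, z up, the work surface at z = 0. Lengths are in m, angles in rad, forces in N, time in s.
With the tool pointing down it reaches from about 0.375 to 0.975 m from the base axis. Payload 3.8 kg.
Tool frame: the origin (TCP) lies at the very end of the fingers, on their centre line; the grasp point (between the pads) lies 19 mm behind it; z points along the fingers, y is the line along which they close (so a half turn about z gives the same grasp; the last joint's range is limited). The gripper opens to 85 mm and grips with 20 to 120 N. Pads are 22 mm wide; open, the fingers measure 114 mm over their backs; the gripper's body (76 mm by 85 mm) begins 54 mm behind the grasp point. The pads swing forward as they close: fully open they stand 13 mm farther back than shut.
Start: joints at [-1.289, 0.264, 1.604, -0, 1.274, -0.037], TCP at [0.212, -0.641, 0.231] pointing down, gripper open.
Joint ranges: [-2.63, 2.63], [-0.94, 2.18], [0.31, 2.57], [-1.31, 4.45], [0, 2.66], [-2.55, 2.55]. Speed limits (rad/s): [2.57, 2.57, 3.14, 3.14, 3.14, 3.14].

## Interface

Orientations are given as a rotation vector (axis times angle).
In Python, from workcell import monitor, viewer, workorder gives the robot as it stands.
- The arm moves only by the tool jog_arm, never from a script. Its argument "commands" is a list of rows, each an object with "travel": the shift along the tool's x, y, z in mm, a list of three; "rot": the turn, a rotation vector about the tool's x, y, z in degrees, a list of three; "claw": the closure in counts, from 0 (fully open) to 255 (shut). A call has exactly 5 rows; each row shifts and turns the commanded pose from where the row before left it, along the tool's axes as they then stand; what a row does not reach is not made up. A row lasts 1/10 s, in which the tool goes at most 50 mm and 8.59 degrees, less where a joint would pass 70% of its speed; a pose out of reach is approached as far as the arm can. A call is refused whole if a number of a shift passes 50 or a number of a turn 8.59, either way. A call with a gripper value outside its range is refused whole. The fingers move at their own pace and stop on an object; "force" is the grip in N (left out, the last holds). Time passes only in rows, so rows that do not move let the fingers close, or fill a call up. It gives the time, the measured TCP pose, the force, the opening and the grip force at its end, in the units of the state.
- monitor.read_state(): the state, without advancing time (a new reading comes with each control period).
- viewer.read_camera(name): name is "scene" or "top" or "wrist"; returns a dict with "color" (420x560x3 uint8, blue, green, red), "camera_matrix" (3x3 intrinsics, pixels), "R" (3x3) and "t" (3): a world point X has camera coordinates R X + t. Camera axes: x right, y down, z forward; pixel columns grow to the right and rows downward; lengths in m; the calibration is good to about 2 mm. A picture is of the moment at which its call begins. There is no depth.
- workorder.finish_job(): hands the job in; it is judged then, once.
The state is a dict: "time": time; "q": joint angles; "joint_vel": joint speeds; "joint_torque": joint torques, N m; "tool_pos": TCP position; "tcp_rot": TCP orientation; "wrist_force": force on the tool from outside, world axes, zero at the start; "torque": the same for the moment, N m; "width": opening from 0.0 (shut) to 1.0 (fully open); "grip_force": force on a finger pad.
Only numpy, scipy, OpenCV 4.12 (cv2) and the standard library are available. Lean on these libraries where they do the work, as an engineer would, in place of code of your own. Each camera call takes 0.05 s, during which the arm holds its last target. There are 200 camera calls.

## Working session

There is one attempt and no reset: what is moved stays moved. The work goes in short steps, Python scripts to look and compute and a tool call to move; the robot and the scene stay as the last step left them, time stands still between calls to the robot, and variables do not carry over. Pictures are saved under pics/ and viewed, at most 10 in all, crops included, and the job is handed in when it is done.

Besides the shell and the picture viewer there is one more tool, called after "Call:" by a JSON object that holds its "name" and its "arguments", one argument or row to a line. jog_arm: Moves the arm, as the interface text tells. Its arguments: {"type":"object","properties":{"commands":{"type":"array","items":{"type":"object","properties":{"travel":{"type":"array","items":{"type":"number"}},"rot":{"type":"array","items":{"type":"number"}},"claw":{"type":"number"}}}},"force":{"type":"number"}},"required":["commands"]}

```bash
mkdir -p pics
python3 - <<'E'
from workcell import monitor, viewer
import cv2, numpy as np
s=monitor.read_state()
for k in s: print(k,np.round(s[k],3))
for n in("scene","top"):
    c=viewer.read_camera(n); cv2.imwrite(f"pics/{n}0.png",c["color"]); print(n,np.round(c["camera_matrix"],1).tolist(),np.round(c["R"],3).tolist(),np.round(c["t"],3))
E
```

```text
time 0.0
q [-1.289  0.265  1.605 -0.     1.274 -0.037]
joint_vel [-0.001 -0.001  0.     0.002 -0.002  0.001]
joint_torque [-1.0000e-03 -5.1511e+01 -3.6731e+01 -0.0000e+00  1.3000e-02 -0.0000e+00]
tool_pos [ 0.211 -0.64   0.23 ]
tcp_rot [-3.1   -0.498  0.   ]
wrist_force [-0.002  0.046 -0.079]
torque [0.065 0.007 0.021]
grip_force 0.0
width 0.997
scene [[431.6, 0.0, 282.3], [0.0, 431.6, 204.1], [0.0, 0.0, 1.0]] [[-0.712, 0.703, -0.003], [0.536, 0.54, -0.649], [-0.454, -0.463, -0.761]] [ 0.431 -0.187  1.333]
top [[451.1, 0.0, 286.7], [0.0, 451.1, 208.6], [0.0, 0.0, 1.0]] [[0.024, -0.999, -0.02], [-0.982, -0.02, -0.189], [0.188, 0.025, -0.982]] [-0.058  0.565  1.175]
```

View pics/top0.png

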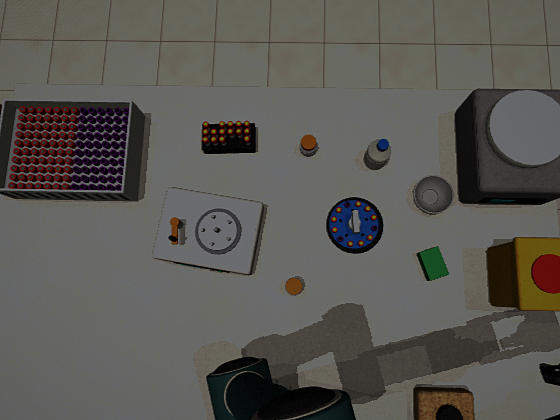

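View pics/scene0.png

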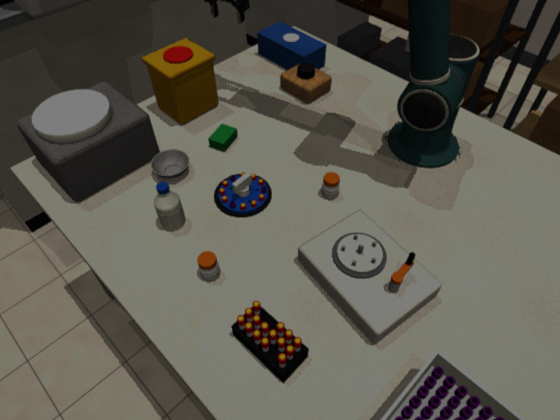

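The top view shows the carousel at about (355,225) with its bar at (355,221). The deck is at (218,231), the latch pivot near (176,222) and its knob near (174,238). Next I measure these by masks and rays.

```bash
cat > h.py <<'E'
import cv2, numpy as np
from workcell import monitor, viewer
def cam(n):
    return viewer.read_camera(n)
def ray(c,uv,z):
    uv=np.atleast_2d(np.float64(uv)); K,R,t=(np.array(c[k]) for k in("camera_matrix","R","t"))
    d=np.linalg.solve(K,np.c_[uv,np.ones(len(uv))].T); d=(R.T@d).T; o=-R.T@t
    return o+d*((z-o[2])/d[:,2])[:,None]
def proj(c,X):
    p=(np.array(c["R"])@np.atleast_2d(X).T).T+np.array(c["t"]); p=p@np.array(c["camera_matrix"]).T
    return p[:,:2]/p[:,2:]
def blobs(m,off=(0,0),amin=6):
    n,l,s,ce=cv2.connectedComponentsWithStats(m.astype(np.uint8))
    return [(ce[i]+off,s[i,4],np.argwhere(l==i)[:,::-1]+off) for i in range(1,n) if s[i,4]>=amin]
E
python3 - <<'E'
from h import *
c=cam("top"); im=c["color"]; hsv=cv2.cvtColor(im,cv2.COLOR_BGR2HSV)
H,S,V=[hsv[...,i].astype(int) for i in range(3)]
def crop(m,x0,y0,x1,y1): return m[y0:y1,x0:x1]
# disc
m=(H>100)&(H<130)&(S>150)&(V>40)
for ce,a,p in blobs(crop(m,315,185,400,265),(315,185),100):
    e=cv2.fitEllipse(cv2.convexHull(p.astype(np.int32))); print("disc",e,ray(c,e[0],.016).round(4))
    h=ray(c,cv2.convexHull(p.astype(np.int32))[:,0],.016); print(np.ptp(h,0))
m=(S<60)&(V>90)
for ce,a,p in blobs(crop(m,335,200,375,250),(335,200),20):
    w=ray(c,p,.07); u=np.linalg.svd((w-w.mean(0))[:,:2])[2][0]; print("bar",ce,a,w.mean(0).round(4),np.degrees(np.arctan2(u[1],u[0])), np.ptp((w-w.mean(0))[:,:2]@u))
m=(H>3)&(H<22)&(S>140)&(V>60)
for ce,a,p in blobs(crop(m,160,205,195,255),(160,205),6): print("orange",ce,a,ray(c,ce,.11).round(4))
z=np.hstack([im[180:280,140:275],im[180:280,310:400]]); cv2.imwrite("pics/crop1.png",cv2.convertScaleAbs(cv2.resize(z,(788,350),interpolation=cv2.INTER_CUBIC),alpha=1.3))
# changer box top face
g=(S<40)&(V>150)
g=cv2.cvtColor(im,cv2.COLOR_BGR2GRAY); print("gray row232",g[232,148:275:3]); print("col 240",g[185:280:3,245])
E
```

```text
disc ((353.33447265625, 223.9371337890625), (48.063045501708984, 49.71257019042969), 111.54774475097656) [[ 0.5334 -0.2302  0.016 ]]
[0.13528782 0.13601832 0.        ]
bar [355.71666667 220.725     ] 120 [ 0.5336 -0.2298  0.07  ] -175.9982278378021 0.05704097008342056
orange [174.275      225.81666667] 120 [[0.5037 0.2437 0.11  ]]
orange [174.23076923 242.15384615] 13 [[0.4613 0.2408 0.11  ]]
gray row232 [106 108 107 103 107 107 108 110  67  68 105  63  56 108 107 110  53 112
 110 111 108 106 114  28 115 108 106 107 107 112  55 100 107 108 108 108
 103  25  53 107 108 106 106]
col 240 [108 107 108 107 110  96 108 108 108 107 106 107 108 107 108 108 107 107
 107 106 108 107 108 107 108 107 108 108 107 110  96 106]
```

View pics/crop1.png

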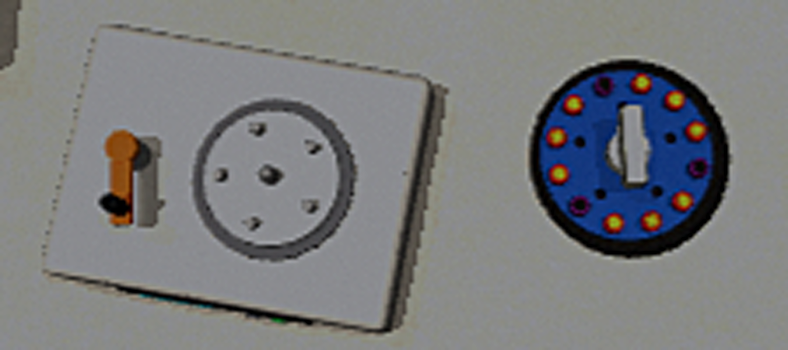

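The crop shows the deck with five studs. In crop pixels they are at about (258,129), (314,146), (310,206), (254,223) and (221,174), with the spindle tip at (270,174). The carousel's hole at the +x end is at (622,104), at the upper end of the bar, so its yaw is about +4°.

```bash
cat >> h.py <<'E'
from scipy.spatial.transform import Rotation as Ro
def plan(p,yaw,s=None):
    """tool-frame shift (mm) and turn (deg) from measured pose to pointing down at p with tool x at world yaw (deg)"""
    s=s or monitor.read_state(); R=Ro.from_rotvec(s["tcp_rot"]); 
    T=Ro.from_euler("z",yaw,degrees=True)*Ro.from_euler("x",180,degrees=True)
    x=R.as_matrix()[:,0]; print("t",s["time"],"pos",np.round(s["tool_pos"],4),"yaw",round(np.degrees(np.arctan2(x[1],x[0])),2),"tilt",np.round(np.degrees(np.arccos(-R.as_matrix()[2,2])),2))
    print("shift now",(R.inv().apply(np.array(p)-s["tool_pos"])*1e3).round(1),"after turn",(T.inv().apply(np.array(p)-s["tool_pos"])*1e3).round(1),"turn",np.degrees((R.inv()*T).as_rotvec()).round(2),"q",np.round(s["q"],2),"F",np.round(s["wrist_force"],1),"M",np.round(s["torque"],2))
E
python3 - <<'E'
from h import *
c=cam("top"); o=np.array([140,180])
sp=ray(c,np.array([[270,174]])/3.504-.36+o,.101)[0]
st=ray(c,np.array([[258,129],[314,146],[310,206],[254,223],[221,174]])/3.504-.36+o,.089)
print(sp,st.mean(0)); d=st-st.mean(0); print(np.hypot(d[:,0],d[:,1])); a=np.degrees(np.arctan2(d[:,1],d[:,0])); print(a%72)
g=cv2.cvtColor(c["color"],cv2.COLOR_BGR2GRAY)
ring=np.argwhere((g[200:265,190:247]<75)&(g[200:265,190:247]>40))[:,::-1]+[190,200]
e=cv2.fitEllipse(cv2.convexHull(ring.astype(np.int32))); print(e,ray(c,e[0],.072))
co=ray(c,np.array([[100,25],[432,78],[388,331],[44,270]])/3.504-.36+o,.062); print("corners",co,[np.linalg.norm(co[i]-co[i-1]) for i in range(4)])
ex=(co[0]-co[3])+(co[1]-co[2]); ey=(co[0]-co[1])+(co[3]-co[2]); print("yaw",np.degrees(np.arctan2(ex[1],ex[0])),np.degrees(np.arctan2(ey[1],ey[0]))-90)
plan([.533,-.230,.2],4)
plan([.533,-.230,.2],-176)
E
```

```text
[0.49822095 0.13469847 0.101     ] [0.49884241 0.13577006 0.089     ]
[0.03710151 0.03856596 0.03754717 0.03769148 0.03798651]
[18.90565521 18.63934287 17.41555184 18.89093708 17.56767654]
((213.1110076904297, 236.86634826660156), (44.92271423339844, 66.06866455078125), 40.11934280395508) [[0.48182992 0.14841731 0.072     ]]
corners [[0.61853464 0.28162771 0.062     ]
 [0.58139857 0.01993288 0.062     ]
 [0.38661635 0.04638364 0.062     ]
 [0.42641981 0.31023574 0.062     ]] [np.float64(0.19423317872094645), np.float64(0.26431661032544795), np.float64(0.19656997565005382), np.float64(0.2668374824503357)]
yaw -8.099302473732049 -8.3288749757387
t 0.2 pos [ 0.2115 -0.6405  0.2304] yaw 18.27 tilt 0.08
shift now [ 434.  -289.    30.9] after turn [ 349.4 -387.1   30.4] turn [-8.000e-02  1.000e-02  1.427e+01] q [-1.29  0.26  1.6   0.    1.27 -0.04] F [-0.3  0.1 -1. ] M [-0.02  0.   -0.  ]
t 0.2 pos [ 0.2115 -0.6405  0.2304] yaw 18.27 tilt 0.08
shift now [ 434.  -289.    30.9] after turn [-349.4  387.1   30.4] turn [-1.0000e-02 -1.2000e-01 -1.6573e+02] q [-1.29  0.26  1.6   0.    1.27 -0.04] F [-0.3  0.1 -1. ] M [-0.02  0.   -0.  ]
```

Call:
{"name": "jog_arm", "arguments": {
  "commands": [
    {"rot": [0,0,7.1],"travel": [0,0,0],"claw": 0},
    {"rot": [0,0,7.1],"travel": [0,0,0],"claw": 0},
    {"travel": [29,-32,0],"rot": [0,0,0],"claw": 0},
    {"travel": [29,-32,0],"rot": [0,0,0],"claw": 0},
    {"travel": [29,-32,0],"rot": [0,0,0],"claw": 0}
  ]
}}

```text
time: 0.7
tool_pos: [0.2919, -0.5379, 0.2308]
tcp_rot: [-3.139, -0.109, 0.0]
wrist_force: [-0.1, -0.1, -0.4]
width: 1.0
grip_force: 0.0
```

Call:
{"name": "jog_arm", "arguments": {
  "commands": [
    {"travel": [29,-32,0],"rot": [0,0,0],"claw": 0},
    {"travel": [29,-32,0],"rot": [0,0,0],"claw": 0},
    {"travel": [29,-32,0],"rot": [0,0,0],"claw": 0},
    {"travel": [29,-32,0],"rot": [0,0,0],"claw": 0},
    {"travel": [29,-32,0],"rot": [0,0,0],"claw": 0}
  ]
}}

```text
time: 1.2
tool_pos: [0.4256, -0.3676, 0.2312]
tcp_rot: [3.14, 0.111, 0.0]
wrist_force: [-0.2, -0.1, 0.5]
width: 1.001
grip_force: 0.0
```

Call:
{"name": "jog_arm", "arguments": {
  "commands": [
    {"travel": [29,-32,5],"rot": [0,0,0],"claw": 0},
    {"travel": [29,-32,5],"rot": [0,0,0],"claw": 0},
    {"travel": [29,-32,5],"rot": [0,0,0],"claw": 0},
    {"travel": [29,-32,5],"rot": [0,0,0],"claw": 0},
    {"travel": [0,0,0],"rot": [0,0,0],"claw": 0}
  ]
}}

```text
time: 1.7
tool_pos: [0.5335, -0.2289, 0.2102]
tcp_rot: [-3.137, -0.119, 0.0]
wrist_force: [-0.5, -0.2, -0.5]
width: 1.001
grip_force: 0.0
```

Run:
```python
from h import *
c=cam("wrist"); cv2.imwrite("pics/w1.png",c["color"]); plan([.533,-.230,.12],4)
im=c["color"]; hsv=cv2.cvtColor(im,cv2.COLOR_BGR2HSV); H,S,V=[hsv[...,i].astype(int) for i in range(3)]
print(proj(c,[[.533,-.23,.07]]))
m=(H>100)&(H<130)&(S>150)&(V>40)
for ce,a,p in blobs(m,(0,0),2000):
    h=cv2.convexHull(p.astype(np.int32)); e=cv2.fitEllipse(h); w=ray(c,h[:,0],.016);(q,r)=cv2.minEnclosingCircle(np.float32(w[:,:2]*1000)); print("disc",a,q,r)
m=(S<60)&(V>90)
for ce,a,p in blobs(m,(0,0),300):
    w=ray(c,p,.07); b=cv2.minAreaRect(np.float32(w[:,:2]*1e3)); print("white",ce.round(),a,b)
```

```text
t 1.75 pos [ 0.5323 -0.2309  0.2105] yaw 4.31 tilt 0.08
shift now [ 0.9 -0.8 90.5] after turn [ 0.8 -0.9 90.5] turn [-0.05  0.06  0.31] q [-0.45  0.1   1.83  0.    1.21  1.04] F [-0.1 -0.8 -0.1] M [-0.01 -0.01  0.01]
[[276.59657561 198.60319994]]
disc 9072 (534.4488525390625, -228.3248291015625) 68.77165985107422
white [277. 161.] 151602 ((517.935302734375, -233.81268310546875), (332.6881408691406, 535.12353515625), 4.296669006347656)
white [275. 193.] 1492 ((534.8351440429688, -228.49427795410156), (58.770286560058594, 28.95438003540039), 4.380167484283447)
white [ 73. 409.] 842 ((297.59490966796875, -34.03620529174805), (32.961360931396484, 46.195709228515625), 4.566432952880859)
white [479. 408.] 909 ((331.95269775390625, -457.47760009765625), (34.03460693359375, 48.637752532958984), 4.566408157348633)
```

View pics/w1.png

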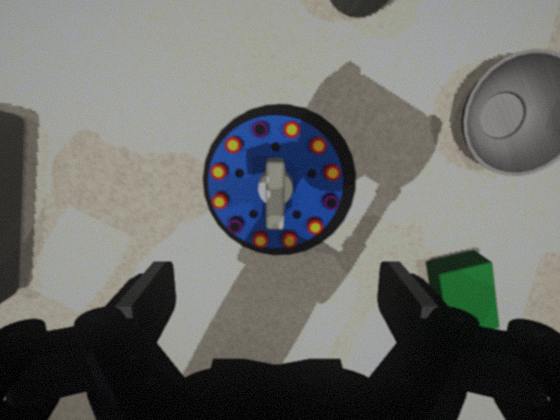

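The wrist view shows the carousel at (280,180) with its bar at (275,193), aligned with the tool. The disc centre and the bar centre agree within 0.5 mm, and the yaw is 4.4°.

Call:
{"name": "jog_arm", "arguments": {
  "commands": [
    {"travel": [1.5,-1,40],"rot": [0,0,0],"claw": 0},
    {"travel": [0,0,40],"rot": [0,0,0],"claw": 0},
    {"travel": [0,0,40],"rot": [0,0,0],"claw": 0},
    {"travel": [0,0,35],"rot": [0,0,0],"claw": 0},
    {"travel": [0,0,13],"rot": [0,0,0],"claw": 0}
  ],
  "force": 40
}}

```text
time: 2.25
tool_pos: [0.5291, -0.2318, 0.0392]
tcp_rot: [-3.137, -0.11, 0.01]
wrist_force: [-0.2, 0.6, -0.9]
width: 0.998
grip_force: 0.0
```

Call:
{"name": "jog_arm", "arguments": {
  "commands": [
    {"travel": [0,0,0],"rot": [0,0,0],"claw": 255},
    {"travel": [0,0,0],"rot": [0,0,0],"claw": 255},
    {"travel": [0,0,0],"rot": [0,0,0],"claw": 255},
    {"travel": [0,0,0],"rot": [0,0,0],"claw": 255},
    {"travel": [0,0,0],"rot": [0,0,0],"claw": 255}
  ]
}}

```text
time: 2.75
tool_pos: [0.5343, -0.2325, 0.0453]
tcp_rot: [3.139, 0.111, 0.005]
wrist_force: [1.6, -1.2, -2.2]
width: 0.181
grip_force: 40.3
```

Call:
{"name": "jog_arm", "arguments": {
  "commands": [
    {"travel": [0,0,0],"rot": [0,0,0],"claw": 255},
    {"travel": [0,0,0],"rot": [0,0,0],"claw": 255},
    {"travel": [0,0,0],"rot": [0,0,0],"claw": 255},
    {"travel": [0,0,0],"rot": [0,0,0],"claw": 255},
    {"travel": [0,0,0],"rot": [0,0,0],"claw": 255}
  ]
}}

```text
time: 3.25
tool_pos: [0.5342, -0.2325, 0.0452]
tcp_rot: [3.139, 0.112, 0.004]
wrist_force: [-0.9, 1.9, 5.6]
width: 0.18
grip_force: 41.4
```

Run:
```python
from h import *
plan([.4985,.135,.165],18.3)
```

```text
t 3.25 pos [ 0.5342 -0.2325  0.0452] yaw 4.07 tilt 0.17
shift now [  -9.3 -368.9 -120.2] after turn [  81.4 -360.1 -119.8] turn [  0.09  -0.14 -14.23] q [-0.45  0.27  1.97  0.    0.9   1.05] F [-0.9  1.9  5.6] M [ 0.32  0.1  -0.03]
```

Call:
{"name": "jog_arm", "arguments": {
  "commands": [
    {"travel": [0,0,-20],"rot": [0,0,0],"claw": 255},
    {"travel": [0,0,-35],"rot": [0,0,0],"claw": 255},
    {"travel": [0,0,-35],"rot": [0,0,-5],"claw": 255},
    {"travel": [0,0,-30],"rot": [0,0,-5],"claw": 255},
    {"travel": [0,0,-4],"rot": [0,0,-4.2],"claw": 255}
  ]
}}

```text
time: 3.75
tool_pos: [0.5355, -0.2335, 0.1724]
tcp_rot: [3.096, 0.503, 0.011]
wrist_force: [0.9, 0.4, -3.2]
width: 0.176
grip_force: 40.1
```

Call:
{"name": "jog_arm", "arguments": {
  "commands": [
    {"travel": [5,-20,0],"rot": [0,0,0],"claw": 255},
    {"travel": [9,-40,0],"rot": [0,0,0],"claw": 255},
    {"travel": [9,-40,0],"rot": [0,0,0],"claw": 255},
    {"travel": [9,-40,0],"rot": [0,0,0],"claw": 255},
    {"travel": [9,-40,0],"rot": [0,0,0],"claw": 255}
  ]
}}

```text
time: 4.25
tool_pos: [0.5143, -0.047, 0.1668]
tcp_rot: [-3.102, -0.498, 0.001]
wrist_force: [0.6, -0.2, -3.8]
width: 0.174
grip_force: 40.2
```

Call:
{"name": "jog_arm", "arguments": {
  "commands": [
    {"travel": [9,-40,0],"rot": [0,0,0],"claw": 255},
    {"travel": [9,-40,0],"rot": [0,0,0],"claw": 255},
    {"travel": [7,-30,0],"rot": [0,0,0],"claw": 255},
    {"travel": [5,-20,0],"rot": [0,0,0],"claw": 255},
    {"travel": [0,0,0],"rot": [0,0,0],"claw": 255}
  ]
}}

```text
time: 4.75
tool_pos: [0.5021, 0.0869, 0.1668]
tcp_rot: [-3.1, -0.504, 0.001]
wrist_force: [-0.6, -0.2, -4.1]
width: 0.175
grip_force: 40.3
```

Run:
```python
from h import *
plan([.4985,.135,.165],18.3)
z=[]
for n in("top","wrist"):
    c=cam(n); cv2.imwrite(f"pics/{n}2r.png",c["color"]); z.append(c["color"])
    print(n,proj(c,[[.4985,.135,.101]]))
t=cv2.resize(z[0][160:290,140:320],(540,390),interpolation=cv2.INTER_CUBIC)[:, :400]
cv2.imwrite("pics/p2.png",np.hstack([cv2.convertScaleAbs(t,alpha=1.4),cv2.resize(z[1],(400,300))[:,:].copy() if 0 else cv2.copyMakeBorder(cv2.resize(z[1],(400,300)),0,90,0,0,cv2.BORDER_CONSTANT)]))
```

```text
t 4.75 pos [0.5021 0.0869 0.1668] yaw 18.47 tilt 0.06
shift now [ 11.8 -46.8   1.9] after turn [ 11.7 -46.8   1.8] turn [-0.05  0.04  0.17] q [0.12 0.   2.02 0.   1.12 1.37] F [-0.6 -0.2 -4.1] M [-0.05  0.01 -0.01]
top [[216.58509309 229.18880356]]
wrist [[198.48125264 205.92163821]]
```

View pics/p2.png

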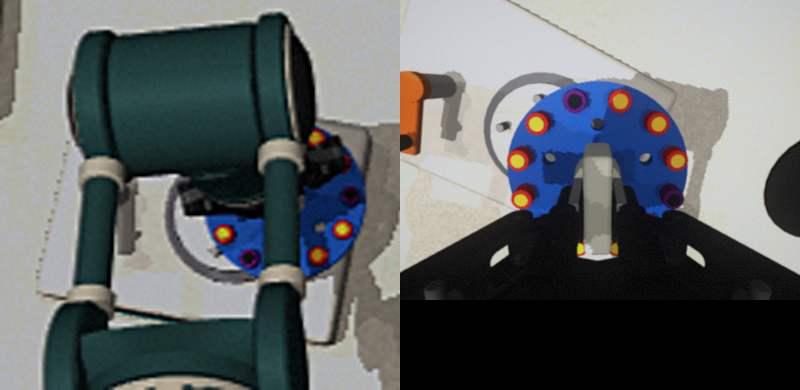

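The top crop shows the arm over the changer with the carousel held level. The right-hand wrist view shows the caps ringing the bar, one hole ahead of it, and two or three studs at composite pixels (503,126), (540,97). I'll take a full-resolution crop to measure the studs and the held carousel.

Run:
```python
from h import *
c=cam("wrist"); im=c["color"]; s=monitor.read_state(); tp=np.array(s["tool_pos"]); u=tp[2]-.0392
hsv=cv2.cvtColor(im,cv2.COLOR_BGR2HSV); H,S,V=[hsv[...,i].astype(int) for i in range(3)]
m=(H>18)&(H<35)&(S>120)&(V>150)
P=[]
for ce,a,p in blobs(m,(0,0),40):
    if ce[1]<290: P.append(ray(c,ce,u+.024)[0]); print("cap",ce.round(1),a)
P=np.array(P); A=np.c_[2*P[:,:2],np.ones(len(P))]; x=np.linalg.lstsq(A,(P[:,:2]**2).sum(1),rcond=None)[0]; print("caps centre",x[:2],"r",np.sqrt(x[2]+x[:2]@x[:2]),"tcp",tp)
d=P[:,:2]-x[:2]; print("cap ang",np.degrees(np.arctan2(d[:,1],d[:,0])).round(1))
m=(H>100)&(H<130)&(S>150)&(V>30); L=max(blobs(m,(0,0),2000),key=lambda b:b[1])
h=cv2.convexHull(L[2].astype(np.int32))[:,0]; w=ray(c,h[h[:,1]<270],u+.010); A=np.c_[2*w[:,:2],np.ones(len(w))]; x=np.linalg.lstsq(A,(w[:,:2]**2).sum(1),rcond=None)[0]; print("rim centre",x[:2],np.sqrt(x[2]+x[:2]@x[:2]))
cv2.imwrite("pics/c3.png",cv2.convertScaleAbs(cv2.resize(im[80:280,100:366],(798,600),interpolation=cv2.INTER_CUBIC),alpha=1.2))
```

```text
cap [308.2 141.5] 317
cap [190.6 173.5] 328
cap [361.9 173.3] 300
cap [163.9 225.1] 292
cap [388.3 225.2] 264
cap [169. 280.] 254
caps centre [0.50379374 0.08371751] r 0.056763085192435406 tcp [0.5027612  0.08403141 0.16694475]
cap ang [  3.4  63.4 -26.6  93.4 -56.6 123.5]
rim centre [0.50373935 0.08384675] 0.06716290775328133
```

View pics/c3.png

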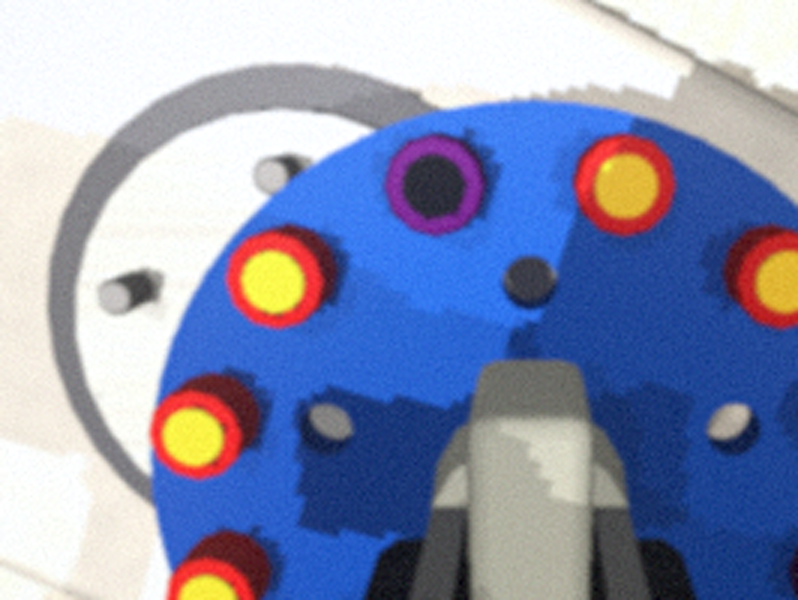

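The crop shows stud tips at (270,175) and (117,297), and the first hole at (530,282) straight ahead of the bar. The caps sit at 15° offsets, so the held carousel's yaw is 18.4°.

Run:
```python
from h import *
c=cam("wrist"); im=c["color"]
a,b=ray(c,np.array([[270,175],[117,297]])/3-.33+[100,80],.089)[:,:2]
print(a,b,np.linalg.norm(b-a),"expect",2*38*np.sin(np.radians(36)))
m=(a+b)/2; d=(b-a)/np.linalg.norm(b-a); n=np.array([-d[1],d[0]]); n*=np.sign((np.array([.4985,.135])-m)@n)
sp=m+n*.038*np.cos(np.radians(36)); print("spindle",sp)
for q in(a,b): print((np.degrees(np.arctan2(*(q-sp)[::-1])))%72)
g=cv2.cvtColor(im,cv2.COLOR_BGR2GRAY)
hs=cv2.cvtColor(im,cv2.COLOR_BGR2HSV)
# outer edge of grey ring at crop points read from picture
r=ray(c,np.array([[280,64],[190,85],[95,175],[52,270],[58,370],[100,455],[150,505]])/3-.33+[100,80],.074)[:,:2]
A=np.c_[2*r,np.ones(len(r))]; x=np.linalg.lstsq(A,(r**2).sum(1),rcond=None)[0]; print("ring",x[:2],np.sqrt(x[2]+x[:2]@x[:2]))
plan([sp[0]-.001,sp[1],.142],18.4)
```

```text
[0.53671312 0.15213918] [0.50070761 0.17745031] 0.04401193701672013 expect 44.67167917422796
spindle [0.50103036 0.13964464]
19.298010179133783
18.489127855414097
ring [0.50184028 0.1370648 ] 0.06090083710615095
t 4.95 pos [0.5029 0.0837 0.167 ] yaw 18.25 tilt 0.05
shift now [ 14.8 -54.   25. ] after turn [ 14.9 -54.   25. ] turn [ 0.03  0.04 -0.15] q [ 0.12  0.    2.02 -0.    1.12  1.37] F [-0.3  0.9 -2.6] M [-0.01 -0.04  0.02]
```

Call:
{"name": "jog_arm", "arguments": {
  "commands": [
    {"travel": [5,-18,0],"rot": [0,0,0],"claw": 255},
    {"travel": [5,-18,0],"rot": [0,0,0],"claw": 255},
    {"travel": [4.4,-16.4,0],"rot": [0,0,-0.3],"claw": 255},
    {"travel": [0,0,15],"rot": [0,0,0],"claw": 255},
    {"travel": [0,0,5],"rot": [0,0,0],"claw": 255}
  ]
}}

```text
time: 5.45
tool_pos: [0.4993, 0.1375, 0.1453]
tcp_rot: [3.1, 0.506, -0.005]
wrist_force: [-1.1, -0.8, -4.1]
width: 0.18
grip_force: 40.4
```

Call:
{"name": "jog_arm", "arguments": {
  "commands": [
    {"travel": [0,0,2],"rot": [0,0,0],"claw": 255},
    {"travel": [0,0,2],"rot": [0,0,0],"claw": 255},
    {"travel": [0,0,1],"rot": [0,0,0],"claw": 255},
    {"travel": [0,0,0],"rot": [0,0,0],"claw": 255},
    {"travel": [0,0,0],"rot": [0,0,0],"claw": 255}
  ]
}}

```text
time: 5.95
tool_pos: [0.5007, 0.1386, 0.1426]
tcp_rot: [3.1, 0.506, 0.001]
wrist_force: [-0.2, 0.2, -3.0]
width: 0.178
grip_force: 40.4
```

Run:
```python
from h import *
plan([.5,.138,.125],18.8)
for n in("scene","top"):
    c=cam(n); cv2.imwrite(f"pics/{n}4r.png",c["color"])
    if n=="scene":
        u,v=proj(c,[[.5,.138,.1]])[0].astype(int); print(u,v); cv2.imwrite("pics/s4.png",cv2.convertScaleAbs(cv2.resize(c["color"][v-50:v+50,u-65:u+65],(780,600),interpolation=cv2.INTER_CUBIC),alpha=1.4))
```

```text
t 5.95 pos [0.5007 0.1386 0.1426] yaw 18.55 tilt 0.03
shift now [-0.8  0.3 17.6] after turn [-0.8  0.3 17.6] turn [ 0.01 -0.03 -0.25] q [ 0.22  0.04  2.03 -0.    1.07  1.47] F [-0.2  0.2 -3. ] M [-0.03 -0.05  0.03]
359 244
```

View pics/s4.png

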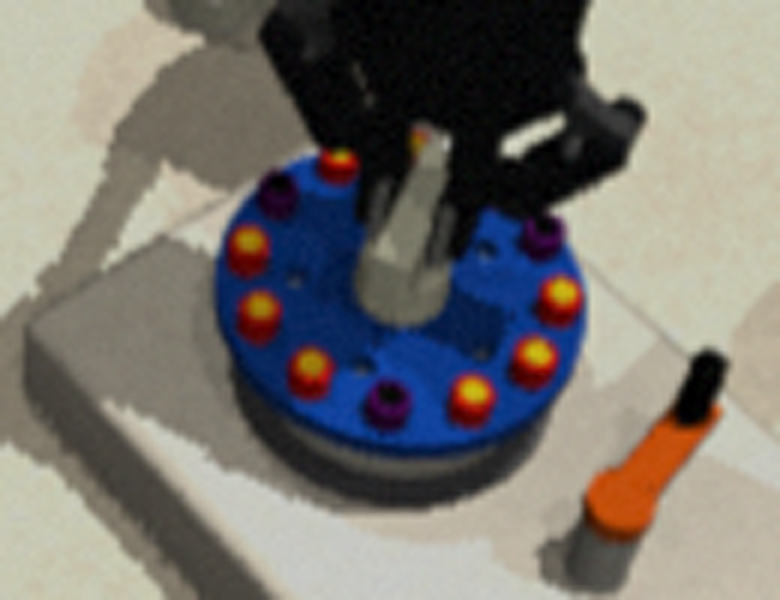

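The scene crop shows the carousel level and centred above the deck, with the deck edge showing evenly below it at about (390,480). The latch at (620,500) is clear. I lower it in small steps.

Call:
{"name": "jog_arm", "arguments": {
  "commands": [
    {"travel": [0,0,1.5],"rot": [0,0,0],"claw": 255},
    {"travel": [0,0,1.5],"rot": [0,0,0],"claw": 255},
    {"travel": [0,0,1],"rot": [0,0,0],"claw": 255},
    {"travel": [0,0,0],"rot": [0,0,0],"claw": 255},
    {"travel": [0,0,0],"rot": [0,0,0],"claw": 255}
  ]
}}

```text
time: 6.55
tool_pos: [0.5003, 0.1388, 0.1382]
tcp_rot: [-3.1, -0.507, 0.0]
wrist_force: [-0.1, -0.1, -3.3]
width: 0.18
grip_force: 40.4
```

Call:
{"name": "jog_arm", "arguments": {
  "commands": [
    {"travel": [0,0,1],"rot": [0,0,0],"claw": 255},
    {"travel": [0,0,1],"rot": [0,0,0],"claw": 255},
    {"travel": [0,0,0],"rot": [0,0,0],"claw": 255},
    {"travel": [0,0,0],"rot": [0,0,0],"claw": 255},
    {"travel": [0,0,0],"rot": [0,0,0],"claw": 255}
  ]
}}

```text
time: 7.05
tool_pos: [0.5005, 0.139, 0.1365]
tcp_rot: [-3.1, -0.507, -0.0]
wrist_force: [-0.3, 2.0, -1.6]
width: 0.177
grip_force: 40.7
```

Call:
{"name": "jog_arm", "arguments": {
  "commands": [
    {"travel": [-0.5,1.4,0],"rot": [0,0,0],"claw": 255},
    {"travel": [0,0,0],"rot": [0,0,0],"claw": 255},
    {"travel": [0,0,0],"rot": [0,0,0],"claw": 255},
    {"travel": [0,0,0],"rot": [0,0,0],"claw": 255},
    {"travel": [0,0,0],"rot": [0,0,0],"claw": 255}
  ]
}}

```text
time: 7.55
tool_pos: [0.5005, 0.1384, 0.1365]
tcp_rot: [-3.098, -0.506, -0.001]
wrist_force: [-0.5, 5.4, -1.9]
width: 0.179
grip_force: 40.7
```

Call:
{"name": "jog_arm", "arguments": {
  "commands": [
    {"travel": [0,0,1],"rot": [0,0,0],"claw": 255},
    {"travel": [0,0,1],"rot": [0,0,0],"claw": 255},
    {"travel": [0,0,0],"rot": [0,0,0],"claw": 255},
    {"travel": [0,0,0],"rot": [0,0,0],"claw": 255},
    {"travel": [0,0,0],"rot": [0,0,0],"claw": 255}
  ]
}}

```text
time: 8.05
tool_pos: [0.5006, 0.1385, 0.1352]
tcp_rot: [-3.098, -0.506, -0.002]
wrist_force: [-1.6, 5.3, 2.4]
width: 0.181
grip_force: 41.2
```

The push comes from the inner bore wall, so the spindle lies toward +y. I reverse the shift.

Call:
{"name": "jog_arm", "arguments": {
  "commands": [
    {"travel": [0,-1.5,-1],"rot": [0,0,0],"claw": 255},
    {"travel": [0.2,-1.0,0],"rot": [0,0,0],"claw": 255},
    {"travel": [0,0,0],"rot": [0,0,0],"claw": 255},
    {"travel": [0,0,0],"rot": [0,0,0],"claw": 255},
    {"travel": [0,0,0],"rot": [0,0,0],"claw": 255}
  ]
}}

```text
time: 8.55
tool_pos: [0.4999, 0.1396, 0.1352]
tcp_rot: [3.1, 0.507, 0.0]
wrist_force: [-0.2, 0.8, -2.0]
width: 0.176
grip_force: 40.7
```

Call:
{"name": "jog_arm", "arguments": {
  "commands": [
    {"travel": [0,0,1],"rot": [0,0,0],"claw": 255},
    {"travel": [0,0,1],"rot": [0,0,0],"claw": 255},
    {"travel": [0,0,0],"rot": [0,0,0],"claw": 255},
    {"travel": [0,0,0],"rot": [0,0,0],"claw": 255},
    {"travel": [0,0,0],"rot": [0,0,0],"claw": 255}
  ]
}}

```text
time: 9.05
tool_pos: [0.4998, 0.1399, 0.1334]
tcp_rot: [-3.1, -0.507, -0.0]
wrist_force: [-1.2, 2.9, 0.5]
width: 0.178
grip_force: 41.0
```

Call:
{"name": "jog_arm", "arguments": {
  "commands": [
    {"travel": [-0.2,-1.1,0],"rot": [0,0,0],"claw": 255},
    {"travel": [0,0,0],"rot": [0,0,0],"claw": 255},
    {"travel": [0,0,0],"rot": [0,0,0],"claw": 255},
    {"travel": [0,0,1],"rot": [0,0,0],"claw": 255},
    {"travel": [0,0,0],"rot": [0,0,0],"claw": 255}
  ]
}}

```text
time: 9.55
tool_pos: [0.4992, 0.1406, 0.132]
tcp_rot: [3.1, 0.507, -0.0]
wrist_force: [-0.3, 1.8, -2.3]
width: 0.18
grip_force: 40.6
```

Call:
{"name": "jog_arm", "arguments": {
  "commands": [
    {"travel": [0,0,1],"rot": [0,0,0],"claw": 255},
    {"travel": [0,0,1],"rot": [0,0,0],"claw": 255},
    {"travel": [0,0,0],"rot": [0,0,0],"claw": 255},
    {"travel": [0,0,0],"rot": [0,0,0],"claw": 255},
    {"travel": [0,0,0],"rot": [0,0,0],"claw": 255}
  ]
}}

```text
time: 10.05
tool_pos: [0.4992, 0.1406, 0.1302]
tcp_rot: [3.1, 0.507, -0.0]
wrist_force: [0.8, 2.1, -3.4]
width: 0.177
grip_force: 40.4
```

Call:
{"name": "jog_arm", "arguments": {
  "commands": [
    {"travel": [0.1,-0.5,1],"rot": [0,0,0],"claw": 255},
    {"travel": [0,0,1],"rot": [0,0,0],"claw": 255},
    {"travel": [0,0,0],"rot": [0,0,0],"claw": 255},
    {"travel": [0,0,0],"rot": [0,0,0],"claw": 255},
    {"travel": [0,0,0],"rot": [0,0,0],"claw": 255}
  ]
}}

```text
time: 10.55
tool_pos: [0.499, 0.1409, 0.1281]
tcp_rot: [3.1, 0.507, -0.001]
wrist_force: [0.1, -0.4, -3.5]
width: 0.181
grip_force: 40.4
```

Call:
{"name": "jog_arm", "arguments": {
  "commands": [
    {"travel": [0,0,1],"rot": [0,0,0],"claw": 255},
    {"travel": [0,0,0],"rot": [0,0,0],"claw": 255},
    {"travel": [0,0,1],"rot": [0,0,0],"claw": 255},
    {"travel": [0,0,0],"rot": [0,0,0],"claw": 255},
    {"travel": [0,0,0],"rot": [0,0,0],"claw": 255}
  ]
}}

```text
time: 11.05
tool_pos: [0.4991, 0.1411, 0.1262]
tcp_rot: [3.1, 0.507, -0.0]
wrist_force: [-0.3, -0.8, -2.9]
width: 0.185
grip_force: 40.4
```

Run:
```python
from h import *
plan([.499,.1405,.114],18.8)
```

```text
t 11.05 pos [0.4991 0.1411 0.1262] yaw 18.57 tilt 0.01
shift now [-0.3  0.6 12.2] after turn [-0.3  0.6 12.2] turn [ 0.    0.01 -0.23] q [ 0.23  0.06  2.04 -0.    1.04  1.47] F [-0.3 -0.8 -2.9] M [ 0.03 -0.03 -0.01]
```

Still free at about the stud-tip height, and centred. I continue down in small steps.

Call:
{"name": "jog_arm", "arguments": {
  "commands": [
    {"travel": [0,0,1],"rot": [0,0,0],"claw": 255},
    {"travel": [0,0,0],"rot": [0,0,0],"claw": 255},
    {"travel": [0,0,1],"rot": [0,0,0],"claw": 255},
    {"travel": [0,0,0],"rot": [0,0,0],"claw": 255},
    {"travel": [0,0,0],"rot": [0,0,0],"claw": 255}
  ]
}}

```text
time: 11.55
tool_pos: [0.4991, 0.1412, 0.1242]
tcp_rot: [3.1, 0.507, -0.0]
wrist_force: [0.5, -0.9, -2.9]
width: 0.18
grip_force: 40.4
```

Call:
{"name": "jog_arm", "arguments": {
  "commands": [
    {"travel": [0,0,1],"rot": [0,0,0],"claw": 255},
    {"travel": [0,0,0],"rot": [0,0,0],"claw": 255},
    {"travel": [0,0,1],"rot": [0,0,0],"claw": 255},
    {"travel": [0,0,0],"rot": [0,0,0],"claw": 255},
    {"travel": [0,0,0],"rot": [0,0,0],"claw": 255}
  ]
}}

```text
time: 12.05
tool_pos: [0.4991, 0.1412, 0.1222]
tcp_rot: [-3.1, -0.507, 0.0]
wrist_force: [-0.1, 0.3, -3.4]
width: 0.181
grip_force: 40.4
```

Run:
```python
from h import *
plan([.499,.1405,.114],18.8)
```

```text
t 12.05 pos [0.4991 0.1412 0.1222] yaw 18.57 tilt 0.01
shift now [-0.3  0.6  8.2] after turn [-0.3  0.6  8.2] turn [-0.    0.01 -0.23] q [0.23 0.07 2.05 0.   1.03 1.47] F [-0.1  0.3 -3.4] M [ 0.03 -0.01 -0.01]
```

Call:
{"name": "jog_arm", "arguments": {
  "commands": [
    {"travel": [0,0,1],"rot": [0,0,0],"claw": 255},
    {"travel": [0,0,1],"rot": [0,0,0],"claw": 255},
    {"travel": [0,0,1],"rot": [0,0,0],"claw": 255},
    {"travel": [0,0,0],"rot": [0,0,0],"claw": 255},
    {"travel": [0,0,0],"rot": [0,0,0],"claw": 255}
  ]
}}

```text
time: 12.55
tool_pos: [0.4991, 0.1412, 0.1192]
tcp_rot: [-3.1, -0.507, 0.0]
wrist_force: [0.2, -0.3, -3.3]
width: 0.177
grip_force: 40.4
```

Call:
{"name": "jog_arm", "arguments": {
  "commands": [
    {"travel": [0,0,1],"rot": [0,0,0],"claw": 255},
    {"travel": [0,0,1],"rot": [0,0,0],"claw": 255},
    {"travel": [0,0,0],"rot": [0,0,0],"claw": 255},
    {"travel": [0,0,0],"rot": [0,0,0],"claw": 255},
    {"travel": [0,0,0],"rot": [0,0,0],"claw": 255}
  ]
}}

```text
time: 13.05
tool_pos: [0.4992, 0.1412, 0.1173]
tcp_rot: [-3.1, -0.507, -0.0]
wrist_force: [-0.2, 0.2, -3.9]
width: 0.184
grip_force: 40.4
```

Call:
{"name": "jog_arm", "arguments": {
  "commands": [
    {"travel": [0,0,1],"rot": [0,0,0],"claw": 255},
    {"travel": [0,0,0],"rot": [0,0,0],"claw": 255},
    {"travel": [0,0,1],"rot": [0,0,0],"claw": 255},
    {"travel": [0,0,0],"rot": [0,0,0],"claw": 255},
    {"travel": [0,0,0],"rot": [0,0,0],"claw": 255}
  ]
}}

```text
time: 13.55
tool_pos: [0.4991, 0.1412, 0.1152]
tcp_rot: [3.1, 0.507, -0.0]
wrist_force: [0.3, 0.5, -2.7]
width: 0.183
grip_force: 40.4
```

Call:
{"name": "jog_arm", "arguments": {
  "commands": [
    {"travel": [0,0,1],"rot": [0,0,0],"claw": 255},
    {"travel": [0,0,0],"rot": [0,0,0],"claw": 255},
    {"travel": [0,0,0],"rot": [0,0,0],"claw": 255},
    {"travel": [0,0,0],"rot": [0,0,0],"claw": 255},
    {"travel": [0,0,0],"rot": [0,0,0],"claw": 255}
  ]
}}

```text
time: 14.05
tool_pos: [0.4992, 0.1412, 0.1143]
tcp_rot: [-3.1, -0.507, -0.0]
wrist_force: [0.3, 0.6, -3.4]
width: 0.174
grip_force: 40.5
```

Call:
{"name": "jog_arm", "arguments": {
  "commands": [
    {"travel": [0,0,1],"rot": [0,0,0],"claw": 255},
    {"travel": [0,0,0],"rot": [0,0,0],"claw": 255},
    {"travel": [0,0,0.5],"rot": [0,0,0],"claw": 255},
    {"travel": [0,0,0],"rot": [0,0,0],"claw": 255},
    {"travel": [0,0,0],"rot": [0,0,0],"claw": 255}
  ]
}}

```text
time: 14.55
tool_pos: [0.4993, 0.1412, 0.1131]
tcp_rot: [-3.1, -0.507, -0.001]
wrist_force: [-1.0, -1.1, 1.2]
width: 0.179
grip_force: 41.1
```

Deck contact at the expected height, pressing about 4.5 N. I release, lift and check.

Call:
{"name": "jog_arm", "arguments": {
  "commands": [
    {"travel": [0,0,0],"rot": [0,0,0],"claw": 100},
    {"travel": [0,0,0],"rot": [0,0,0],"claw": 60},
    {"travel": [0,0,0],"rot": [0,0,0],"claw": 0},
    {"travel": [0,0,0],"rot": [0,0,0],"claw": 0},
    {"travel": [0,0,0],"rot": [0,0,0],"claw": 0}
  ]
}}

```text
time: 15.05
tool_pos: [0.4992, 0.1412, 0.1128]
tcp_rot: [3.1, 0.507, 0.0]
wrist_force: [-0.5, -0.5, 0.4]
width: 0.993
grip_force: 0.0
```

Call:
{"name": "jog_arm", "arguments": {
  "commands": [
    {"travel": [0,0,-10],"rot": [0,0,0],"claw": 0},
    {"travel": [0,0,-30],"rot": [0,0,0],"claw": 0},
    {"travel": [0,0,-40],"rot": [0,0,0],"claw": 0},
    {"travel": [0,0,-40],"rot": [0,0,0],"claw": 0},
    {"travel": [0,0,0],"rot": [0,0,0],"claw": 0}
  ]
}}

```text
time: 15.55
tool_pos: [0.5035, 0.1422, 0.2409]
tcp_rot: [-3.1, -0.507, -0.021]
wrist_force: [1.1, 0.4, 0.0]
width: 1.0
grip_force: 0.0
```

Run:
```python
from h import *
c=cam("wrist"); im=c["color"]; s=monitor.read_state()
hsv=cv2.cvtColor(im,cv2.COLOR_BGR2HSV); H,S,V=[hsv[...,i].astype(int) for i in range(3)]
m=(H>18)&(H<35)&(S>120)&(V>150)
P=np.array([ray(c,ce,.098)[0] for ce,a,p in blobs(m,(0,0),40)])[:,:2]; d=P-P.mean(0)
A=np.c_[2*P,np.ones(len(P))]; x=np.linalg.lstsq(A,(P**2).sum(1),rcond=None)[0]; print("caps z=.098",x[:2],"r",np.sqrt(x[2]+x[:2]@x[:2]),len(P))
m=(H>3)&(H<17)&(S>170)&(V>60)
for ce,a,p in blobs(m,(0,0),250): print("orange",ce.round(),a,ray(c,ce,.112).round(4))
plan([.47,.24,.15],18.5,s)
c2=cam("scene"); u,v=359,244
a=cv2.resize(c2["color"][v-45:v+45,u-50:u+80],(520,360),interpolation=cv2.INTER_CUBIC)
b=cv2.resize(im,(280,210)); b=cv2.copyMakeBorder(b,0,150,0,0,cv2.BORDER_CONSTANT)
cv2.imwrite("pics/p5.png",cv2.convertScaleAbs(np.hstack([a,b]),alpha=1.3)); cv2.imwrite("pics/w5.png",im)
```

```text
caps z=.098 [0.49998543 0.14038147] r 0.057101664687310275 6
orange [153. 163.] 1361 [[0.5038 0.2452 0.112 ]]
t 15.6 pos [0.5019 0.1418 0.2378] yaw 18.57 tilt 0.51
shift now [   0.3 -103.3   87.7] after turn [   0.9 -103.2   87.8] turn [ 0.05 -0.51  0.07] q [ 0.23 -0.04  1.93 -0.    1.24  1.47] F [-0.9 -0.2  0.2] M [ 0.02  0.04 -0.01]
```

View pics/p5.png

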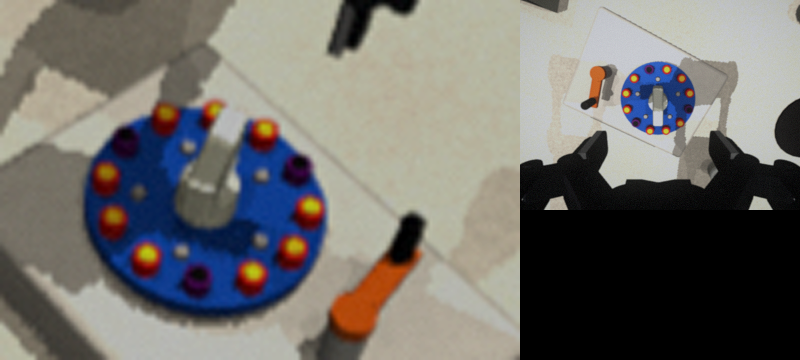

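The crop shows the carousel flat on the deck with stud tips visible in the holes at (139,192), (181,250), (261,240), (262,175) and (188,147). It is home and free, centred at (0.4995, 0.1405). The latch is still parked, with its knob at about (408,235).

Run:
```python
from h import *
c=cam("wrist"); im=c["color"]; g=cv2.cvtColor(im,cv2.COLOR_BGR2GRAY)
y=np.radians(-8.2); ex=np.array([np.cos(y),np.sin(y)]); ey=np.array([-ex[1],ex[0]]); sp=np.array([.4993,.1408]); pv=sp+.108*ey
k=pv-.046*ex; print("pivot",pv,"knob",k,"end",pv-.046*ey)
e=proj(c,[[*k,.145],[*k,.111],[*pv,.112]]); print(e)
u,v=e[0].astype(int); x0,y0=u-30,v-30
for ce,a,p in blobs(g[y0:y0+60,x0:x0+60]<45,(x0,y0),40):
    print("dark",ce,a,p.min(0),p.max(0),ray(c,ce,.128))
plan([*k,.2],18.5)
for a in range(0,91,15):
    t=np.radians(a); q=pv-.046*(np.cos(t)*ex+np.sin(t)*ey); Y=np.radians(18.5); d=(q-k)*1e3
    print(a,q.round(4),"tool cum", round(np.cos(Y)*d[0]+np.sin(Y)*d[1],1), round(np.sin(Y)*d[0]-np.cos(Y)*d[1],1))
```

```text
pivot [0.51470392 0.24769583] knob [0.46917422 0.25425676] end [0.50814299 0.20216613]
[[109.8624261  205.45555437]
 [129.86794826 195.04685626]
 [150.20728164 143.37012816]]
dark [129.42244224 204.94389439] 303 [119 192] [138 214] [[0.46746348 0.24701299 0.128     ]]
t 15.7 pos [0.4991 0.1412 0.2332] yaw 18.57 tilt 0.05
shift now [   7.6 -116.7   33.2] after turn [   7.5 -116.8   33.2] turn [ 0.01 -0.04  0.07] q [ 0.23 -0.04  1.93 -0.    1.24  1.47] F [ 0.  -0.1 -0.5] M [-0.01  0.03 -0.02]
0 [0.4692 0.2543] tool cum 0.0 0.0
15 [0.469  0.2422] tool cum -3.9 11.3
30 [0.472  0.2306] tool cum -4.8 23.3
45 [0.4779 0.2201] tool cum -2.6 35.1
60 [0.4863 0.2115] tool cum 2.6 45.9
75 [0.4966 0.2054] tool cum 10.5 55.0
90 [0.5081 0.2022] tool cum 20.4 61.8
```

Call:
{"name": "jog_arm", "arguments": {
  "commands": [
    {"travel": [1,-37,0],"rot": [0,0,0],"claw": 120},
    {"travel": [1,-37,0],"rot": [0,0,0],"claw": 120},
    {"travel": [2,-37,0],"rot": [0,0,0],"claw": 120},
    {"travel": [0,0,30],"rot": [0,0,0],"claw": 120},
    {"travel": [0,0,30],"rot": [0,0,0],"claw": 120}
  ],
  "force": 20
}}

```text
time: 16.2
tool_pos: [0.4668, 0.2488, 0.1713]
tcp_rot: [3.1, 0.511, -0.001]
wrist_force: [0.7, 0.1, -0.0]
width: 0.529
grip_force: 0.0
```

Call:
{"name": "jog_arm", "arguments": {
  "commands": [
    {"travel": [0,0,0],"rot": [0,0,0],"claw": 120},
    {"travel": [0,0,0],"rot": [0,0,0],"claw": 120},
    {"travel": [0,0,0],"rot": [0,0,0],"claw": 120},
    {"travel": [0,0,0],"rot": [0,0,0],"claw": 120},
    {"travel": [0,0,0],"rot": [0,0,0],"claw": 120}
  ]
}}

```text
time: 16.7
tool_pos: [0.4686, 0.2479, 0.1743]
tcp_rot: [-3.1, -0.506, -0.004]
wrist_force: [-0.2, 0.1, 0.1]
width: 0.529
grip_force: 0.0
```

Run:
```python
from h import *
c=cam("wrist"); im=c["color"]; cv2.imwrite("pics/w6.png",cv2.convertScaleAbs(im,alpha=1.2))
plan([.468,.2485,.118],18.5)
c2=cam("scene"); cv2.imwrite("pics/s6.png",c2["color"])
```

```text
t 16.75 pos [0.4684 0.2478 0.1741] yaw 18.54 tilt 0.13
shift now [-0.3 -0.8 56.1] after turn [-0.2 -0.8 56.1] turn [-0.02 -0.12  0.04] q [0.44 0.03 1.98 0.   1.13 1.69] F [0.6 0.5 0.5] M [ 0.   -0.01  0.01]
```

View pics/w6.png

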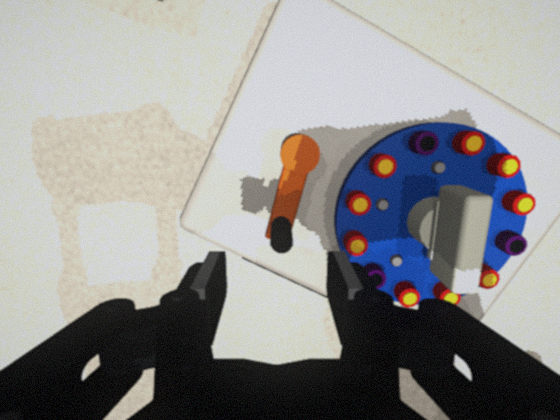

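The knob is centred between the fingers at (281,236) and the latch is parked. A quick ray check on the knob's top, then I descend.

Run:
```python
from h import *
c=cam("wrist"); print(ray(c,[[282,241]],.145),ray(c,[[281,224]],.111),ray(c,[[300,154]],.112)); plan([.468,.2485,.118],18.5)
```

```text
[[0.47176609 0.24438187 0.145     ]] [[0.47061069 0.24411063 0.111     ]] [[0.51610997 0.24756431 0.112     ]]
t 16.85 pos [0.4681 0.2477 0.1736] yaw 18.55 tilt 0.08
shift now [ 0.1 -0.7 55.6] after turn [ 0.2 -0.8 55.6] turn [-0.01 -0.08  0.05] q [0.44 0.03 1.98 0.   1.13 1.69] F [ 0.3 -1.   1. ] M [-0.02 -0.02 -0.08]
```

Call:
{"name": "jog_arm", "arguments": {
  "commands": [
    {"travel": [1.7,4,0],"rot": [0,0,0],"claw": 120},
    {"travel": [0,0,25],"rot": [0,0,0],"claw": 120},
    {"travel": [0,0,20],"rot": [0,0,0],"claw": 120},
    {"travel": [0,0,9],"rot": [0,0,0],"claw": 120},
    {"travel": [0,0,0],"rot": [0,0,0],"claw": 120}
  ]
}}

```text
time: 17.35
tool_pos: [0.4694, 0.2437, 0.1172]
tcp_rot: [3.1, 0.506, -0.005]
wrist_force: [0.9, 0.2, -0.6]
width: 0.528
grip_force: 0.0
```

Call:
{"name": "jog_arm", "arguments": {
  "commands": [
    {"travel": [0,0,0],"rot": [0,0,0],"claw": 255},
    {"travel": [0,0,0],"rot": [0,0,0],"claw": 255},
    {"travel": [0,0,0],"rot": [0,0,0],"claw": 255},
    {"travel": [0,0,0],"rot": [0,0,0],"claw": 255},
    {"travel": [0,0,0],"rot": [0,0,0],"claw": 255}
  ]
}}

```text
time: 17.85
tool_pos: [0.4713, 0.245, 0.1201]
tcp_rot: [-3.1, -0.507, -0.003]
wrist_force: [-0.8, 0.4, 5.6]
width: 0.141
grip_force: 20.8
```

Pinched on 12 mm, as expected for the knob. Now the arc.

Call:
{"name": "jog_arm", "arguments": {
  "commands": [
    {"travel": [-0.8,4,-1],"rot": [0,0,0],"claw": 255},
    {"travel": [-0.6,5,0],"rot": [0,0,0],"claw": 255},
    {"travel": [-0.2,5.3,0],"rot": [0,0,0],"claw": 255},
    {"travel": [0.8,6,0],"rot": [0,0,0],"claw": 255},
    {"travel": [1.4,5.8,0],"rot": [0,0,0],"claw": 255}
  ]
}}

```text
time: 18.35
tool_pos: [0.4781, 0.2202, 0.12]
tcp_rot: [-3.099, -0.507, 0.004]
wrist_force: [-5.2, 3.6, 6.3]
width: 0.144
grip_force: 21.0
```

Call:
{"name": "jog_arm", "arguments": {
  "commands": [
    {"travel": [2.3,5.6,0],"rot": [0,0,0],"claw": 255},
    {"travel": [2.9,5.2,0],"rot": [0,0,0],"claw": 255},
    {"travel": [3.6,4.8,0],"rot": [0,0,0],"claw": 255},
    {"travel": [4.3,4.3,0],"rot": [0,0,0],"claw": 255},
    {"travel": [0,0,0],"rot": [0,0,0],"claw": 255}
  ]
}}

```text
time: 18.85
tool_pos: [0.4977, 0.205, 0.1197]
tcp_rot: [-3.1, -0.506, 0.002]
wrist_force: [-2.5, 2.5, 3.0]
width: 0.14
grip_force: 21.0
```

Run:
```python
from h import *
plan([.5085,.2022,.119],18.5)
```

```text
t 18.85 pos [0.4977 0.205  0.1197] yaw 18.55 tilt 0.08
shift now [9.3 6.1 0.7] after turn [9.3 6.1 0.7] turn [-0.03  0.07  0.05] q [0.34 0.11 2.01 0.   1.03 1.59] F [-2.5  2.5  3. ] M [0.37 0.37 0.13]
```

Call:
{"name": "jog_arm", "arguments": {
  "commands": [
    {"travel": [4,3,0],"rot": [0,0,0],"claw": 255},
    {"travel": [4,2.5,0],"rot": [0,0,0],"claw": 255},
    {"travel": [3,1.2,0],"rot": [0,0,0],"claw": 255},
    {"travel": [1,0.3,0],"rot": [0,0,0],"claw": 255},
    {"travel": [0,0,0],"rot": [0,0,0],"claw": 255}
  ]
}}

```text
time: 19.35
tool_pos: [0.508, 0.2026, 0.1195]
tcp_rot: [-3.099, -0.506, 0.012]
wrist_force: [-12.0, 4.0, 9.2]
width: 0.142
grip_force: 21.7
```

Run:
```python
from h import *
plan([.5085,.2022,.119],18.5)
```

```text
t 19.35 pos [0.508  0.2026 0.1195] yaw 18.54 tilt 0.46
shift now [0.4 0.5 0.5] after turn [0.4 0.5 0.5] turn [-0.14  0.44  0.04] q [0.33 0.13 1.99 0.   1.04 1.58] F [-12.    4.    9.2] M [0.52 1.84 0.08]
```

At its stop, at the predicted end point. I release narrowly, clear the bar and lift.

Call:
{"name": "jog_arm", "arguments": {
  "commands": [
    {"travel": [-2,0,0],"rot": [0,0,0],"claw": 255},
    {"travel": [0,0,0],"rot": [0,0,0],"claw": 165},
    {"travel": [0,0,0],"rot": [0,0,0],"claw": 165},
    {"travel": [0,0,0],"rot": [0,0,0],"claw": 165},
    {"travel": [0,0,-10],"rot": [0,0,0],"claw": 165}
  ]
}}

```text
time: 19.85
tool_pos: [0.5087, 0.2009, 0.1284]
tcp_rot: [3.1, 0.506, -0.005]
wrist_force: [-0.4, -0.0, 0.7]
width: 0.355
grip_force: 0.0
```

Call:
{"name": "jog_arm", "arguments": {
  "commands": [
    {"travel": [0,0,-25],"rot": [0,0,0],"claw": 165},
    {"travel": [0,0,-35],"rot": [0,0,0],"claw": 165},
    {"travel": [0,0,-40],"rot": [0,0,0],"claw": 165},
    {"travel": [0,0,-20],"rot": [0,0,0],"claw": 165},
    {"travel": [0,0,0],"rot": [0,0,0],"claw": 165}
  ]
}}

```text
time: 20.35
tool_pos: [0.5127, 0.2024, 0.2553]
tcp_rot: [-3.099, -0.506, -0.014]
wrist_force: [0.7, 0.1, 0.3]
width: 0.351
grip_force: 0.0
```

Run:
```python
from h import *
c=cam("wrist"); im=c["color"]; plan([.5,.14,.25],18.5)
hsv=cv2.cvtColor(im,cv2.COLOR_BGR2HSV); H,S,V=[hsv[...,i].astype(int) for i in range(3)]
m=(H>18)&(H<35)&(S>120)&(V>150)
P=np.array([ray(c,ce,.098)[0] for ce,a,p in blobs(m,(0,0),40)])[:,:2]
A=np.c_[2*P,np.ones(len(P))]; x=np.linalg.lstsq(A,(P**2).sum(1),rcond=None)[0]; print("caps",x[:2],np.sqrt(x[2]+x[:2]@x[:2]),len(P))
cv2.imwrite("pics/w7.png",cv2.convertScaleAbs(im,alpha=1.2))
```

```text
t 20.4 pos [0.5113 0.202  0.2525] yaw 18.55 tilt 0.29
shift now [-30.5  55.2   2.4] after turn [-30.4  55.2   2.5] turn [ 0.01 -0.29  0.05] q [ 0.33  0.01  1.85 -0.    1.28  1.58] F [ 0.1  0.3 -0.2] M [ 0.04 -0.02  0.04]
caps [0.10302656 0.11650143] 0.37260239889552016 2
```

View pics/w7.png

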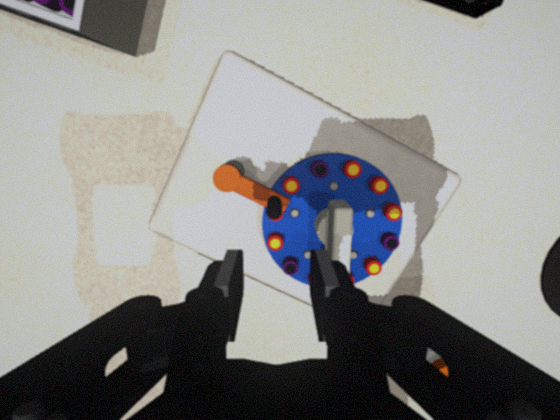

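The picture shows the latch running from its pivot at (227,177) to its knob at (274,208), over the rim of the seated carousel. Studs show in the holes and the gripper is clear, so I hand the job in.

```bash
python3 -c "
from workcell import workorder
print(workorder.finish_job())"
```

```text
the job is handed in; nothing more can be done
None
```

The carousel is home on all five studs and released, the latch is swung in to its stop over the rim, and the job is handed in at about 20 s; no verdict came back.

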